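Load the label printer's colour inks

ROBOT

A 6-joint arm with a two-finger parallel gripper is mounted at the origin on a cart in front of the work surface, level with it; the furniture and walls round the work are solid. World frame = base frame: x ahead of the robot, y to its left, z up, the work surface at z = 0. Lengths are in m, angles in rad, forces in N, time in s.
With the tool pointing down it reaches from about 0.3 to 1 m from the base axis. Payload 5.1 kg.
Tool frame: the origin (TCP) lies at the very end of the fingers, on their centre line; the grasp point (between the pads) lies 19 mm behind it (manip.tcp_to_grasp is the distance from the TCP to the grasp point, in m); z points along the fingers, y is the line along which they close (so a half turn about z gives the same grasp; the last joint's range is limited). The gripper opens to 95 mm and grips with 3 to 60 N. Pads are 20 mm wide; open, the fingers measure 119 mm over their backs; the gripper's body (75 mm by 180 mm) begins 59 mm behind the grasp point.
Start: joints at [1.186, 0.124, 1.65, -0, 1.367, -0.083], TCP at [0.193, 0.621, 0.215] pointing down, gripper open.
Joint ranges: [-2.61, 2.61], [-1.02, 2.33], [0.03, 2.71], [-1.35, 4.49], [0.32, 2.68], [-2.91, 2.91]. Speed limits (rad/s): [2.57, 2.57, 3.14, 3.14, 3.14, 3.14].

INTERFACE

Orientations are given as a rotation vector (axis times angle).
In Python, from workcell import manip gives the robot as it stands.
- The arm moves only by the tool inch_along, called after "Emit:" by a JSON object that holds its "method" and its "body", one argument or row to a line. Schema: {"type":"object","properties":{"deltas":{"type":"string"},"finger_gap":{"type":"number"},"force":{"type":"number"},"only":{"type":"string"},"quiet":{"type":"boolean"},"lines":{"type":"string"}},"required":["deltas"],"additionalProperties":false}. deltas is a string of 1 to 12 rows, parted by a bar, with the numbers parted by spaces; each row has 6 numbers: dx, dy, dz in m, then a rotation vector rx, ry, rz in rad; each row is the pose to reach, as a shift and turn from the pose commanded when the call began, along the tool's axes at that moment; what a row does not reach only later rows make up. A row lasts 1/8 s, in which the tool goes at most 0.0625 m and 0.188 rad, less where a joint would pass 70% of its speed; a pose out of reach is approached as far as the arm can. finger_gap is the finger opening in m, set as the call begins (left out keeps the last). The fingers move at their own pace and stop on an object; force is the grip in N (left out, the last holds). Time passes only in rows, so rows that do not move let the fingers close. The tool returns the time, the measured TCP pose, the force, the opening and the grip force at its end. only (a regular expression) keeps the lines of the reply that match it, lines (a string "A,B") keeps lines A to B, and quiet returns only ok. Input that does not fit is refused with a message, and nothing moves.
- manip.get_state(): the state, without advancing time (a new reading comes with each control period).
- manip.get_image(name): name is "scene" or "side" or "wrist"; returns a dict with "color" (480x640x3 uint8, red, green, blue), "range_z" (480x640 float32, m along the optical axis (not along the pixel's ray), 0 where there is no reading), "intrinsics" (3x3 intrinsics, pixels), "k1" (the pictures are not rectified: a ray, as slopes to the right and down, at radius r is drawn at 1 + k1 r^2 times it, then the intrinsics apply), "R" (3x3) and "t" (3): a world point X has camera coordinates R X + t; the wrist camera has in their place "hand_eye" (4x4, takes a point from camera to tool coordinates, whose origin is the TCP and whose axes are the flange's). Camera axes: x right, y down, z forward; pixel columns grow to the right and rows downward; lengths in m; the calibration is good to about 2 mm. A picture is of the moment at which its call begins: read the wrist's pose just before it.
- manip.close_job(): hands the job in; it is judged then, once.
The state is a dict: "clock": time; "q": joint angles; "qvel": joint speeds; "tau": joint torques, N m; "tool_pos": TCP position; "tool_rot": TCP orientation; "contact_force": force on the tool from outside, world axes, zero at the start; "moment": the same for the moment, N m; "finger_gap": finger opening in m; "finger_force": force on a finger pad.
Only numpy, scipy, OpenCV 4.12 (cv2) and the standard library are available. Lean on these libraries where they do the work, as an engineer would, in place of code of your own. Each camera call takes 0.05 s, during which the arm holds its last target. There are 200 camera calls.

TASK

Load the label printer with ink: turn both turn buttons aside a quarter turn, lift the clear ink cover out by its orange grip bar and lay it flat and square in the middle of the blue mat. Then put the three ink cartridges, kept upright all the way, one after another into the bays of their own colour, each fully seated. Leave the cover on the mat and the buttons turned aside; I will close up after the test print.

Things in the scene. Friction and masses are not known exactly. Their poses are not given: they have to be found in the camera images.
- ink_cyan: loose cyan-blue ink cartridge standing on its foot: dark box 24 (x) x 62 (y) x 44 mm with cyan-blue label and top, its lowest 9 mm narrowed to a foot 18 x 52 mm; centred on top a grey grip tab 22 (x) x 12 (y) mm, 44 to 62 mm high, to be gripped across y. About 70 g. Origin: centre of the underside, z up; fits either way round
- ink_magenta: loose magenta-pink ink cartridge standing on its foot: dark box 24 (x) x 62 (y) x 44 mm with magenta-pink label and top, its lowest 9 mm narrowed to a foot 18 x 52 mm; centred on top a grey grip tab 22 (x) x 12 (y) mm, 44 to 62 mm high, to be gripped across y. About 70 g. Origin: centre of the underside, z up; fits either way round
- ink_yellow: loose yellow ink cartridge standing on its foot: dark box 24 (x) x 62 (y) x 44 mm with yellow label and top, its lowest 9 mm narrowed to a foot 18 x 52 mm; centred on top a grey grip tab 22 (x) x 12 (y) mm, 44 to 62 mm high, to be gripped across y. About 70 g. Origin: centre of the underside, z up; fits either way round
- bay_cyan: cyan-blue ink bay in the printer's well, 38 mm from the next along x, any colour order; its axes are the printer's. Origin: centre of its underside, z up, 18 mm above the desk. Seat 3 mm above the origin; pocket 30 (x) x 68 (y) mm, flared to 36 x 76 mm at the rim, 26 mm up. A seated cartridge stands upright, its x along the bay's x, its top 83 mm above the desk, 9 mm below the deck
- bay_magenta: magenta-pink ink bay in the printer's well, 38 mm from the next along x, any colour order; its axes are the printer's. Origin: centre of its underside, z up, 18 mm above the desk. Seat 3 mm above the origin; pocket 30 (x) x 68 (y) mm, flared to 36 x 76 mm at the rim, 26 mm up. A seated cartridge stands upright, its x along the bay's x, its top 83 mm above the desk, 9 mm below the deck
- bay_yellow: yellow ink bay in the printer's well, 38 mm from the next along x, any colour order; its axes are the printer's. Origin: centre of its underside, z up, 18 mm above the desk. Seat 3 mm above the origin; pocket 30 (x) x 68 (y) mm, flared to 36 x 76 mm at the rim, 26 mm up. A seated cartridge stands upright, its x along the bay's x, its top 83 mm above the desk, 9 mm below the deck
- cover: loose clear ink cover 136 (x) x 96 (y) x 4 mm, flush in a rebate (2 mm play) of the printer (208 x 126 mm, deck 92 mm high), over its 124 x 84 mm well; orange grip bar 60 (x) x 12 (y) mm on its middle, 4 to 22 mm above the underside, to be gripped across y. 120 g. Origin: centre of the underside, z up, at the start 88 mm above the desk, axes along the printer's
- button_front: turn button nearer the robot, pivot 14 mm outside the cover's short edge. Origin: on the vertical pivot at deck height (92 mm above the desk); x axis along its steel toe (24 x 9 mm, 5 high). White fin 26 (x) x 9 (y) mm centred on the pivot, 6 to 20 mm up, to grip across y. Starts with the toe over the cover (near the printer's +x); turns 95 degrees either way, 0.03 N m friction, stays
- button_back: turn button farther from the robot, pivot 14 mm outside the cover's short edge. Origin: on the vertical pivot at deck height (92 mm above the desk); x axis along its steel toe (24 x 9 mm, 5 high). White fin 26 (x) x 9 (y) mm centred on the pivot, 6 to 20 mm up, to grip across y. Starts with the toe over the cover (near the printer's -x); turns 95 degrees either way, 0.03 N m friction, stays
- mat: blue service mat lying fixed on the desk, 156 (x) x 116 (y) x 4 mm with a pale border line. Origin: centre of the underside, z up

How it is judged:
On the way, in this order (a step that is already met when the one before it is completed fails the run):
1. both turn buttons are turned aside, toes along the cover's edges (angle between the x axis of each of button_front, button_back and the y axis of bay_cyan, either way round below 0.35 rad), for 0.2 s.
2. the cover lies flat and square on the blue mat, released (horizontal distance between cover and mat below 0.015 m and z of cover in the frame of mat below 0.008 m and angle between cover's own z axis and vertical below 0.06 rad and angle between the x axis of cover and the x axis of mat, either way round below 0.2 rad and contact force between cover and the fingers below 0.05 N and linear speed of cover below 0.02 m/s), for 0.2 s.
At the end, for the whole second after the job is handed in: Buttons along the cover's edges within 0.35 rad; cover flat on the mat, within 15 mm of its centre and 0.2 rad of square; each cartridge in the bay of its colour, within 8 mm of centre, 0.1 rad of upright and 0.2 rad of the bay's axes, at most 4 mm above the seat; all at rest (all of step 1 and all of step 2 and horizontal distance between ink_cyan and bay_cyan below 0.008 m and z of ink_cyan in the frame of bay_cyan below 0.007 m and angle between each of ink_cyan, ink_magenta, ink_yellow's own z axis and vertical below 0.1 rad and angle between the x axis of ink_cyan and the x axis of bay_cyan, either way round below 0.2 rad and linear speed of each of ink_cyan, ink_magenta, ink_yellow below 0.02 m/s and horizontal distance between ink_magenta and bay_magenta below 0.008 m and z of ink_magenta in the frame of bay_magenta below 0.007 m and angle between the x axis of ink_magenta and the x axis of bay_magenta, either way round below 0.2 rad and horizontal distance between ink_yellow and bay_yellow below 0.008 m and z of ink_yellow in the frame of bay_yellow below 0.007 m and angle between the x axis of ink_yellow and the x axis of bay_yellow, either way round below 0.2 rad); the robot touches nothing.
It fails at once if an ink cartridge is tipped by more than about 35 degrees (angle between any of ink_cyan, ink_magenta, ink_yellow's own z axis and vertical above 0.6 rad).
It also fails if it takes over 115 s, if anything falls off the work surface, if the arm or the gripper's body presses on something with over 40 N, if the wrist force passes 120 N, or if a joint passes its speed limit or range.

## Working session

There is one attempt and no reset: what is moved stays moved. The work goes in short steps, Python scripts to look and compute and a tool call to move; the robot and the scene stay as the last step left them, time stands still between calls to the robot, and variables do not carry over. Pictures are saved under pics/ and viewed, at most 14 in all, crops included, and the job is handed in when it is done.

```bash
ls; mkdir -p pics; python3 - <<'E'
from workcell import manip
import cv2,numpy as np
print(manip.get_state())
for n in ("scene","side","wrist"):
    d=manip.get_image(n); cv2.imwrite(f"pics/{n}0.png",d["color"][:,:,::-1]); np.savez(f"{n}0.npz",**d)
    print(n,[ (k,np.round(v,4).tolist()) for k,v in d.items() if k not in("color","range_z")])
E
```

```text
pics
workcell.py
{'clock': 0.0, 'q': array([ 1.18641068e+00,  1.24522262e-01,  1.65169900e+00, -1.09900541e-05,
        1.36750884e+00, -8.26149170e-02]), 'qvel': array([-8.24047206e-05, -4.43377465e-04, -9.81729155e-04,  1.33416520e-03,
       -1.25001880e-04,  1.48078777e-04]), 'tau': array([ 2.37341801e-04, -4.17615867e+01, -3.59922087e+01,  7.73835741e-02,
        4.94475605e-02, -1.89610450e-04]), 'tool_pos': array([0.19297907, 0.62000118, 0.21336118]), 'tool_rot': array([-0.47214729, -3.10541932,  0.00326978]), 'contact_force': array([-1.00143321, -0.59439503, -0.21081646]), 'moment': array([ 0.06260863, -0.00589459, -0.00601683]), 'finger_force': 0.0, 'finger_gap': 0.09545148758646727}
scene [('intrinsics', [[584.3961, 0.0, 308.3101], [0.0, 584.3961, 238.7047], [0.0, 0.0, 1.0]]), ('k1', -0.0042), ('R', [[0.732, -0.6813, -0.0062], [-0.3956, -0.4176, -0.818], [0.5547, 0.6012, -0.5752]]), ('t', [-0.1057, 0.359, 0.5685])]
side [('intrinsics', [[495.9125, 0.0, 320.5133], [0.0, 495.9125, 241.5986], [0.0, 0.0, 1.0]]), ('k1', -0.0736), ('R', [[-0.9879, -0.1553, 0.003], [-0.075, 0.46, -0.8848], [0.136, -0.8742, -0.4661]]), ('t', [0.4698, -0.0359, 1.0939])]
wrist [('intrinsics', [[408.9547, 0.0, 323.9893], [0.0, 408.9547, 236.7619], [0.0, 0.0, 1.0]]), ('k1', -0.0574), ('hand_eye', [[0.0007, -0.9684, -0.2496, 0.0709], [1.0, 0.0005, 0.0007, -0.0005], [-0.0005, -0.2496, 0.9684, -0.1702], [0.0, 0.0, 0.0, 1.0]])]
```
View pics/scene0.png

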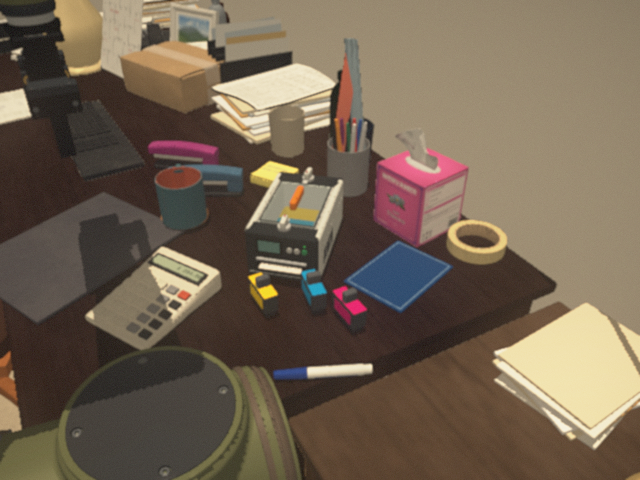

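View pics/side0.png

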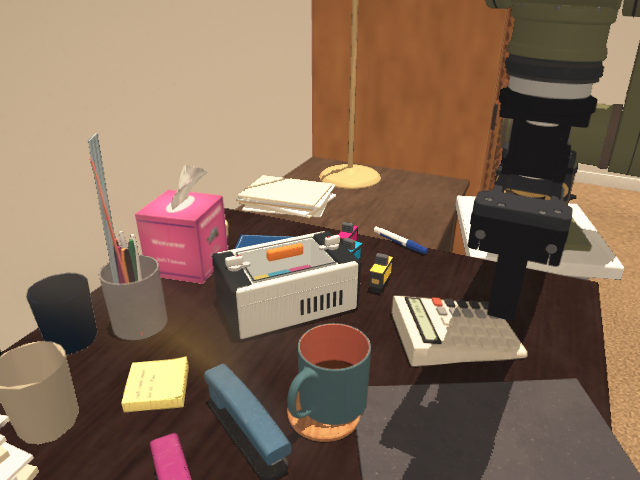

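View pics/wrist0.png

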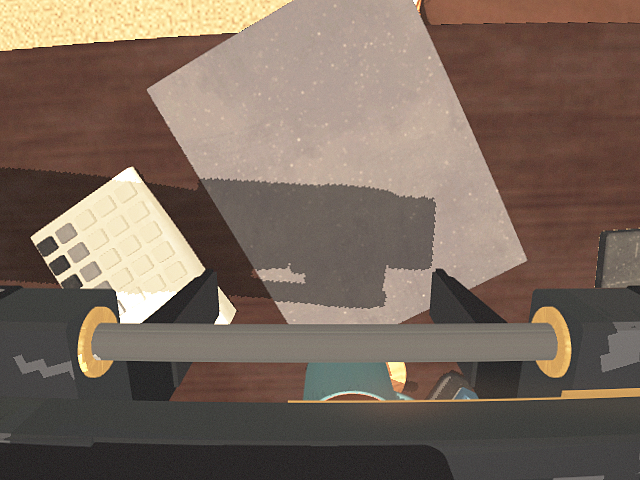

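The scene view shows the printer at about (297,225), with its grip bar at (297,197) and buttons at (308,175) and (284,223). The cartridges are yellow (262,292), cyan (313,288) and magenta (348,305), and the mat is at (398,275). The side view agrees: printer (285,280), bar (285,252). The wrist view shows only the desk mat and calculator, so it has to be moved.

```bash
cat > h.py <<'E'
import numpy as np, cv2
from scipy.spatial.transform import Rotation as Ro
from workcell import manip
def snap(n,save=None):
    s=manip.get_state(); d=manip.get_image(n)
    if n=="wrist":
        T=np.eye(4);T[:3,:3]=Ro.from_rotvec(s["tool_rot"]).as_matrix();T[:3,3]=s["tool_pos"]
        W=T@d["hand_eye"]
        d["R"]=W[:3,:3].T; d["t"]=-d["R"]@W[:3,3]
    if save: np.savez(save+".npz",**d); cv2.imwrite(f"pics/{save}.png",d["color"][:,:,::-1])
    return d
def rays(d,uv):
    uv=np.atleast_2d(uv).astype(float);K=d["intrinsics"];k=float(d["k1"])
    p=(uv-K[:2,2])/[K[0,0],K[1,1]];q=p.copy()
    for _ in range(20): q=p/(1+k*(q**2).sum(1,keepdims=True))
    v=np.c_[q,np.ones(len(q))]
    return -d["R"].T@d["t"], v@d["R"]      # origin, directions with unit optical depth
def plane(d,uv,z):
    o,v=rays(d,uv); return o+v*((z-o[2])/v[:,2])[:,None]
def depth(d,uv):
    uv=np.atleast_2d(uv); o,v=rays(d,uv); i=uv.round().astype(int)
    return o+v*d["range_z"][i[:,1],i[:,0]][:,None]
def proj(d,X):
    c=np.atleast_2d(X)@d["R"].T+d["t"];q=c[:,:2]/c[:,2:];q=q*(1+float(d["k1"])*(q**2).sum(1,keepdims=True))
    K=d["intrinsics"];return q*[K[0,0],K[1,1]]+K[:2,2]
def two(d1,p1,d2,p2):
    o1,v1=rays(d1,p1);o2,v2=rays(d2,p2);v1=v1[0];v2=v2[0]
    s=np.linalg.lstsq(np.c_[v1,-v2],o2-o1,rcond=None)[0]
    a=o1+s[0]*v1;b=o2+s[1]*v2;return (a+b)/2,np.linalg.norm(a-b)
def pixels(d,m): 
    y,x=np.nonzero(m);return np.c_[x,y]
def hsv(d): return cv2.cvtColor(d["color"],cv2.COLOR_RGB2HSV)
RNG={"orange":((6,170,150),(16,255,255)),"yellow":((22,150,120),(32,255,255)),"cyan":((94,150,100),(104,255,255)),"magenta":((160,150,100),(172,255,255)),"blue":((104,120,60),(115,255,255))}
def blobs(d,c,amin=30):
    m=cv2.inRange(hsv(d),*[np.array(a) for a in RNG[c]])
    n,l,st,ce=cv2.connectedComponentsWithStats(m)
    return [(ce[i].round(1),int(st[i,4]),l==i) for i in range(1,n) if st[i,4]>=amin]
E
python3 - <<'E'
from h import *
print(Ro.from_rotvec(manip.get_state()["tool_rot"]).as_matrix().round(3))
for n in("scene","side"):
    d=dict(np.load(n+"0.npz"))
    for nm,p in (dict(bar=(297,197),bb=(308,175),bf=(284,223),y=(262,278),c=(313,274),m=(348,291),mat=(398,275)) if n=="scene" else dict(bar=(285,252),bb=(237,260),bf=(325,242))).items():
        x=depth(d,p)[0]; print(n,nm,x.round(3),hsv(d)[p[1],p[0]])
    for c in RNG: print(c,[(b[0].tolist(),b[1],np.median(depth(d,pixels(d,b[2])),0).round(3).tolist()) for b in blobs(d,c)])
E
```

```text
[[-0.955  0.297 -0.001]
 [ 0.297  0.955 -0.002]
 [ 0.    -0.002 -1.   ]]
scene bar [0.465 0.372 0.11 ] [ 12 200 224]
scene bb [0.533 0.417 0.108] [ 20  56 150]
scene bf [0.398 0.328 0.109] [ 19  52 176]
scene y [0.319 0.29  0.064] [ 17  35 102]
scene c [0.384 0.247 0.061] [ 16  39 111]
scene m [0.391 0.179 0.064] [ 14  27 105]
scene mat [0.533 0.197 0.006] [106 134 112]
orange [([337.8, 133.4], 65, [0.679, 0.487, 0.12]), ([296.1, 197.2], 149, [0.465, 0.373, 0.11]), ([183.5, 294.8], 40, [0.229, 0.373, 0.032]), ([4.3, 359.9], 76, [0.018, 0.833, -0.316]), ([7.9, 385.6], 131, [0.023, 1.03, -0.567])]
yellow [([253.8, 279.2], 60, [0.321, 0.318, 0.045]), ([267.3, 291.5], 146, [0.318, 0.278, 0.046]), ([256.5, 296.7], 51, [0.311, 0.296, 0.027])]
cyan [([306.0, 272.7], 46, [0.39, 0.271, 0.045]), ([316.7, 288.8], 169, [0.377, 0.23, 0.046])]
magenta [([175.7, 146.2], 313, [0.477, 0.779, 0.057]), ([339.5, 291.8], 99, [0.395, 0.203, 0.046]), ([342.0, 311.1], 159, [0.383, 0.183, 0.028]), ([355.4, 306.6], 201, [0.39, 0.162, 0.046])]
blue [([398.2, 274.5], 2976, [0.534, 0.198, 0.005]), ([409.2, 299.0], 91, [0.495, 0.143, 0.005]), ([290.1, 372.9], 268, [0.255, 0.154, 0.015])]
side bar [0.471 0.389 0.103] [ 11 198 209]
side bb [0.535 0.431 0.107] [ 17  57 194]
side bf [0.414 0.346 0.103] [ 18  56 167]
orange [([284.4, 252.2], 358, [0.471, 0.389, 0.104])]
yellow [([378.1, 268.0], 95, [0.327, 0.314, 0.044])]
cyan [([357.1, 244.0], 33, [0.371, 0.232, 0.044]), ([357.2, 253.6], 37, [0.369, 0.242, 0.03])]
magenta [([346.6, 232.9], 88, [0.396, 0.194, 0.044]), ([354.3, 236.1], 35, [0.38, 0.172, 0.032]), ([169.1, 458.8], 1291, [0.513, 0.745, 0.057])]
blue [([256.7, 239.9], 280, [0.585, 0.171, 0.004]), ([415.7, 246.6], 154, [0.26, 0.162, 0.011])]
```

```bash
python3 - <<'E'
from h import *
Y=[]
for n in("scene","side"):
    d=dict(np.load(n+"0.npz"))
    uv=np.stack(np.meshgrid(np.arange(0,640,2),np.arange(0,480,2)),-1).reshape(-1,2)
    P=depth(d,uv); P=P[d["range_z"][uv[:,1],uv[:,0]]>0]; Y.append(P)
    for lo,hi in((.12,.15),(.15,.2),(.2,.3)):
        q=P[(P[:,2]>lo)&(P[:,2]<hi)&(P[:,0]>.3)&(P[:,0]<.8)&(P[:,1]>0)&(P[:,1]<.7)]
        g=np.unique((q[:,:2]/.03).astype(int),axis=0,return_counts=True)
        print(n,lo,[(round(a[0]*.03+.015,3),round(a[1]*.03+.015,3),c) for a,c in zip(g[0].tolist(),g[1].tolist()) if c>1])
E
```

```text
scene 0.12 [(0.615, 0.225, 8), (0.615, 0.255, 15), (0.615, 0.285, 13), (0.645, 0.225, 22), (0.645, 0.255, 42), (0.645, 0.285, 34), (0.645, 0.315, 41), (0.645, 0.345, 15), (0.675, 0.225, 29), (0.675, 0.255, 51), (0.675, 0.285, 69), (0.675, 0.315, 38), (0.675, 0.345, 12), (0.675, 0.435, 7), (0.675, 0.465, 23), (0.675, 0.495, 44), (0.705, 0.225, 33), (0.705, 0.255, 28), (0.705, 0.315, 7), (0.705, 0.345, 3), (0.705, 0.435, 14), (0.705, 0.465, 42), (0.705, 0.495, 11), (0.735, 0.015, 77), (0.735, 0.045, 75), (0.735, 0.075, 28), (0.735, 0.225, 18), (0.735, 0.255, 22), (0.735, 0.285, 16), (0.735, 0.315, 6), (0.765, 0.075, 40), (0.765, 0.105, 63), (0.765, 0.135, 59), (0.765, 0.165, 53), (0.765, 0.195, 6), (0.795, 0.165, 2), (0.795, 0.195, 43), (0.795, 0.225, 47), (0.795, 0.255, 27)]
scene 0.15 [(0.645, 0.225, 2), (0.645, 0.255, 10), (0.645, 0.315, 17), (0.675, 0.255, 10), (0.675, 0.285, 72), (0.675, 0.315, 31), (0.675, 0.495, 17), (0.705, 0.465, 80), (0.705, 0.495, 53), (0.735, 0.015, 138), (0.735, 0.045, 128), (0.735, 0.075, 44), (0.765, 0.075, 75), (0.765, 0.105, 113), (0.765, 0.135, 101), 
[... 1249 characters left out ...]
15 [(0.645, 0.255, 22), (0.645, 0.285, 9), (0.645, 0.315, 16), (0.675, 0.255, 14), (0.675, 0.285, 34), (0.675, 0.315, 23), (0.675, 0.495, 15), (0.705, 0.465, 29), (0.705, 0.495, 40), (0.735, 0.015, 47), (0.735, 0.045, 49), (0.735, 0.075, 23), (0.765, 0.075, 32), (0.765, 0.105, 58), (0.765, 0.135, 60), (0.765, 0.165, 65), (0.765, 0.195, 16), (0.795, 0.195, 57), (0.795, 0.225, 80), (0.795, 0.255, 61)]
side 0.2 [(0.675, 0.495, 2), (0.705, 0.465, 82), (0.705, 0.495, 103), (0.735, 0.015, 102), (0.735, 0.045, 105), (0.735, 0.075, 62), (0.765, 0.075, 55), (0.765, 0.105, 125), (0.765, 0.135, 138), (0.765, 0.165, 148), (0.765, 0.195, 38), (0.795, 0.195, 123), (0.795, 0.225, 164), (0.795, 0.255, 134)]
```

```bash
python3 - <<'E'
from h import *
s=manip.get_state();R=Ro.from_rotvec(s["tool_rot"])
print(R.inv().apply(np.array([.525,.41,.27])-s["tool_pos"]).round(3))
E
```

```text
[-0.379 -0.102 -0.056]
```

Emit:
{"method": "inch_along", "body": {
  "deltas": "-0.2 -0.054 -0.06 0 0 -0.44 | -0.38 -0.1 -0.056 0 0 -0.885 | -0.38 -0.1 -0.056 0 0 -0.885 | -0.38 -0.1 -0.056 0 0 -0.885 | -0.38 -0.1 -0.056 0 0 -0.885 | -0.38 -0.1 -0.056 0 0 -0.885 | -0.38 -0.1 -0.056 0 0 -0.885 | -0.38 -0.1 -0.056 0 0 -0.885 | -0.38 -0.1 -0.056 0 0 -0.885 | -0.38 -0.1 -0.056 0 0 -0.885"
}}

```text
clock: 1.4
tool_pos: [0.5251, 0.413, 0.2703]
tool_rot: [0.905, -3.008, -0.0]
contact_force: [0.1, 0.0, -0.2]
finger_gap: 0.0949
finger_force: 0.0
```

```bash
python3 - <<'E'
from h import *
d=snap("wrist","w1"); print(manip.get_state()["q"].round(3))
E
```

```text
[ 0.586  0.136  1.544  0.     1.462 -1.57 ]
```

View pics/w1.png

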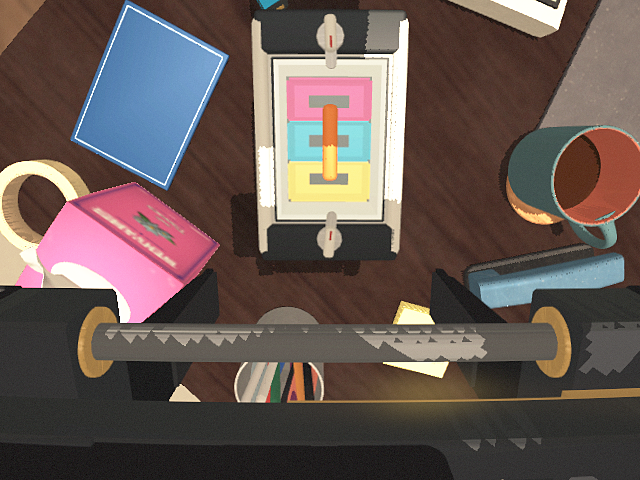

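The wrist view shows the printer upright in the frame. Bays run from the robot outward: magenta (330,98), cyan (330,141), yellow (330,182). The bar is at (330,142), the front button at (330,35), the back button at (330,237), and the mat near (150,95).

```bash
cat > meas.py <<'E'
from h import *
def rect(P):
    c,(w,h),a=cv2.minAreaRect((P[:,:2]*1000).astype(np.float32))
    if w<h: w,h,a=h,w,a+90
    return np.round([c[0],c[1],w,h],1).tolist(),round((a+90)%180-90,1)   # mm, deg of long side
if __name__=="__main__":
    w=dict(np.load("w1.npz")); s=dict(np.load("scene0.npz"));sd=dict(np.load("side0.npz"))
    b=max((x for x in blobs(w,"orange") if 300<x[0][0]<360),key=lambda x:x[1]); print("bar px",b[0],b[1])
    print("bar rect",rect(plane(w,pixels(w,b[2]),.11)))
    for n,p in(("scene",(296.1,197.2)),("side",(284.4,252.2))):
        dd=s if n=="scene" else sd; print("bar",n,two(w,b[0],dd,p))
    uv=pixels(w,np.ones((480,640),bool)); ok=(uv[:,1]<280); P=depth(w,uv[ok]); u=uv[ok]
    for nm,c in(("bar",(.466,.372)),("bf",(.398,.328)),("bb",(.533,.417))):
        k=np.hypot(P[:,0]-c[0],P[:,1]-c[1])<.035
        for lo in((.102,.106)): 
            q=P[k&(P[:,2]>lo)&(P[:,2]<.12)]; print(nm,lo,len(q),rect(q),np.median(q[:,2]).round(4),u[k&(P[:,2]>lo)&(P[:,2]<.12)].mean(0).round(1))
    m=max(blobs(w,"blue"),key=lambda x:x[1]); print("mat",m[0],m[1],rect(plane(w,pixels(w,m[2]),.004)),"z",np.median(depth(w,pixels(w,m[2]))[:,2]))
    ms=max(blobs(s,"blue"),key=lambda x:x[1]); print("mat scene",rect(plane(s,pixels(s,ms[2]),.004)))
    for c in("yellow","cyan","magenta"): print(c,[(x[0].tolist(),x[1],rect(plane(w,pixels(w,x[2]),.06))) for x in blobs(w,c,300) if 280<x[0][0]<380])
E
python3 meas.py
```

```text
bar px [329.5 128.8] 633
bar rect ([469.5, 382.3, 57.3, 10.5], 33.6)
bar scene (array([0.46308433, 0.37517074, 0.10919555]), np.float64(0.004709387116717786))
bar side (array([0.46745325, 0.37838041, 0.09797498]), np.float64(0.012928669253874743))
bar 0.102 1031 ([468.5, 381.2, 55.2, 11.4], 33.5) 0.1096 [329.  139.3]
bar 0.106 1021 ([468.6, 381.3, 55.0, 11.3], 33.5) 0.1096 [329.  139.3]
bf 0.102 451 ([402.2, 337.6, 26.2, 9.1], 34.6) 0.111 [329.7  32.9]
bf 0.106 439 ([402.1, 337.7, 26.2, 9.1], 34.0) 0.111 [329.7  32.4]
bb 0.102 326 ([538.5, 427.4, 26.2, 9.0], 28.0) 0.1111 [328.7 241.1]
bb 0.106 313 ([538.5, 427.4, 26.2, 9.0], 28.0) 0.1112 [328.7 241.7]
mat [134.1 101.5] 10383 ([537.7, 201.9, 143.9, 104.1], 4.9) z 0.004105896353019778
mat scene ([540.2, 201.6, 137.8, 99.7], 5.1)
yellow []
cyan []
magenta []
```

```bash
cat > go.py <<'E'
import sys
from h import *
x,y,z,yaw=map(float,sys.argv[1:5])   # target TCP (m), direction of tool x axis in world (deg, mod 180)
s=manip.get_state();R=Ro.from_rotvec(s["tool_rot"]);M=R.as_matrix()
a=np.deg2rad(yaw)
c=[np.array([[np.cos(t),np.sin(t),0],[np.sin(t),-np.cos(t),0],[0,0,-1]]).T.T for t in(a,a+np.pi)]
r=min((( R.inv()*Ro.from_matrix(m)).as_rotvec() for m in c),key=np.linalg.norm)
print("row",(M.T@(np.array([x,y,z])-s["tool_pos"])).round(4).tolist(),r.round(3).tolist(),"pos",s["tool_pos"].round(4),"yaw",np.degrees(np.arctan2(M[1,0],M[0,0])).round(2),"q",s["q"].round(2),"t",s["clock"])
E
python3 go.py .402 .3376 .17 213.3
python3 - <<'E'
from h import *
for n in("scene","side"):
    d=dict(np.load(n+"0.npz")); print(n,proj(d,[[.4703,.3825,.11],[.402,.3376,.112],[.5385,.4272,.112]]).round(1).tolist())
E
```

```text
row [0.1443, 0.0051, 0.1005] [0.0, -0.0, 0.004] pos [0.5252 0.413  0.2705] yaw -146.48 q [ 0.59  0.14  1.54  0.    1.46 -1.57] t 1.45
scene [[295.0, 193.7], [281.8, 218.2], [306.5, 170.3]]
side [[285.9, 246.4], [333.3, 235.5], [235.0, 255.7]]
```

Emit:
{"method": "inch_along", "body": {
  "deltas": "0.05 0.002 0.035 0 0 0.004 | 0.1 0.004 0.07 0 0 0.004 | 0.144 0.005 0.1 0 0 0.004 | 0.144 0.005 0.1 0 0 0.004 | 0.144 0.005 0.1 0 0 0.004 | 0.144 0.005 0.1 0 0 0.004",
  "finger_gap": 0.04,
  "force": 20
}}

```text
clock: 2.2
tool_pos: [0.4051, 0.3385, 0.1731]
tool_rot: [-0.897, 3.007, 0.002]
contact_force: [0.1, -0.6, 0.7]
finger_gap: 0.0416
finger_force: 0.0
```

```bash
python3 - <<'E'
from h import *
from meas import rect
d=snap("wrist","w2")
uv=pixels(d,np.ones((480,640),bool)); P=depth(d,uv); k=(np.hypot(P[:,0]-.402,P[:,1]-.3376)<.022)&(P[:,2]>.103)&(P[:,2]<.12)
print(k.sum(),rect(P[k]),np.median(P[k,2]),uv[k].mean(0))
k=(np.hypot(P[:,0]-.47,P[:,1]-.3825)<.05)&(P[:,2]>.103)&(P[:,2]<.12)
print(k.sum(),rect(P[k]),np.median(P[k,2]))
E
python3 go.py .402 .3376 .095 213.3
```

```text
627 ([401.7, 337.3, 26.4, 9.0], 35.9) 0.11107199184215974 [324.33492823 246.10366826]
651 ([468.2, 381.6, 56.6, 10.8], 33.1) 0.1096355616596491
row [0.0033, 0.0011, 0.0778] [0.0, 0.004, -0.002] pos [0.4051 0.3384 0.1729] yaw -146.8 q [ 0.59 -0.12  1.97 -0.    1.29 -1.56] t 2.25
```

View pics/w2.png

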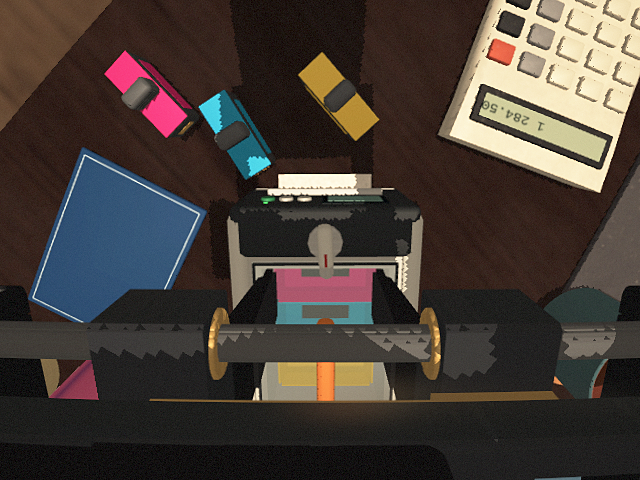

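The fin is at (324,246), matching the first estimate. The cartridges also show: magenta (152,95), cyan (235,135), yellow (338,96). I'll lower onto the front fin and grip it.

Emit:
{"method": "inch_along", "body": {
  "deltas": "0.003 0.001 0.04 0 0 0 | 0.0035 0.001 0.06 0 0 0 | 0.0035 0.001 0.078 0 0 0 | 0.0035 0.001 0.078 0 0 0"
}}

```text
clock: 2.75
tool_pos: [0.4008, 0.3365, 0.093]
tool_rot: [-0.897, 3.01, 0.0]
contact_force: [-0.1, -0.4, -0.3]
finger_gap: 0.0401
finger_force: 0.0
```

Emit:
{"method": "inch_along", "body": {
  "deltas": "0 0 0 0 0 0 | 0 0 0 0 0 0 | 0 0 0 0 0 0 | 0 0 0 0 0 0",
  "finger_gap": 0,
  "force": 20
}}

```text
clock: 3.25
tool_pos: [0.4001, 0.3358, 0.0927]
tool_rot: [-0.897, 3.01, -0.001]
contact_force: [0.9, -0.2, -0.6]
finger_gap: 0.0212
finger_force: 20.0
```

```bash
python3 go.py .402 .3376 .095 213.3
```

```text
row [-0.0026, 0.0004, -0.0023] [-0.0, 0.0, -0.002] pos [0.4001 0.3358 0.0927] yaw -146.81 q [ 0.6  -0.05  2.04 -0.    1.15 -1.55] t 3.25
```

The fingers stopped on the button's round base, with a gap of 21 mm. I'll open, rise 8 mm and grip the fin itself.

Emit:
{"method": "inch_along", "body": {
  "deltas": "0 0 0 0 0 0 | -0.0025 0 -0.008 0 0 0 | -0.0025 0 -0.008 0 0 0",
  "finger_gap": 0.035
}}

```text
clock: 3.62
tool_pos: [0.4027, 0.3379, 0.1019]
tool_rot: [-0.897, 3.009, 0.001]
contact_force: [0.8, -0.4, 0.3]
finger_gap: 0.0347
finger_force: 0.0
```

Emit:
{"method": "inch_along", "body": {
  "deltas": "0 0 0 0 0 0 | 0 0 0 0 0 0 | 0 0 0 0 0 0 | 0 0 0 0 0 0",
  "finger_gap": 0,
  "force": 20
}}

```text
clock: 4.12
tool_pos: [0.4019, 0.337, 0.1005]
tool_rot: [0.897, -3.01, 0.001]
contact_force: [0.7, -1.4, 0.8]
finger_gap: 0.0088
finger_force: 20.0
```

```bash
python3 go.py .402 .3376 .095 213.3
```

```text
row [-0.0004, 0.0004, 0.0055] [-0.0, -0.001, -0.002] pos [0.4019 0.337  0.1005] yaw -146.81 q [ 0.6  -0.05  2.03 -0.    1.16 -1.55] t 4.125
```

Gripped at 8.8 mm, which is the fin. Now the quarter turn.

Emit:
{"method": "inch_along", "body": {
  "deltas": "0 0 0 0 0 0.18 | 0 0 0 0 0 0.36 | 0 0 0 0 0 0.54 | 0 0 0 0 0 0.72 | 0 0 0 0 0 0.9 | 0 0 0 0 0 1.08 | 0 0 0 0 0 1.26 | 0 0 0 0 0 1.44 | 0 0 0 0 0 1.56 | 0 0 0 0 0 1.56 | 0 0 0 0 0 1.56"
}}

```text
clock: 5.5
tool_pos: [0.4022, 0.3385, 0.1005]
tool_rot: [-1.477, -2.772, -0.005]
contact_force: [1.9, 4.1, -3.3]
finger_gap: 0.0091
finger_force: 20.0
```

Emit:
{"method": "inch_along", "body": {
  "deltas": "0 0 0 0 0 0 | 0 0 0 0 0 0 | 0 0 -0.03 0 0 0 | 0 0 -0.06 0 0 0 | 0 0 -0.06 0 0 0",
  "finger_gap": 0.035
}}

```text
clock: 6.12
tool_pos: [0.4036, 0.3382, 0.1637]
tool_rot: [1.478, 2.769, 0.008]
contact_force: [0.0, 0.7, 0.5]
finger_gap: 0.035
finger_force: 0.0
```

```bash
python3 go.py .5385 .4272 .16 213.3
python3 - <<'E'
from h import *
from meas import rect
d=snap("wrist","w3")
uv=pixels(d,np.ones((480,640),bool)); P=depth(d,uv); k=(np.hypot(P[:,0]-.402,P[:,1]-.3376)<.022)&(P[:,2]>.103)&(P[:,2]<.12)
print(k.sum(),rect(P[k]),np.median(P[k,2]),uv[k].mean(0))
E
```

```text
row [-0.0012, 0.1616, 0.0046] [0.004, 0.005, -1.562] pos [0.4036 0.3382 0.1637] yaw 123.82 q [ 0.6  -0.12  1.98 -0.    1.27  0.01] t 6.125
686 ([401.2, 338.1, 25.4, 8.7], -56.0) 0.11090125560157481 [321.44314869 255.0728863 ]
```

Emit:
{"method": "inch_along", "body": {
  "deltas": "0 0.02 -0.01 0 0 -0.18 | 0 0.055 -0.01 0 0 -0.36 | 0 0.09 -0.01 0 0 -0.54 | 0 0.12 -0.01 0 0 -0.72 | 0 0.15 -0.01 0 0 -0.9 | -0.001 0.1615 0.004 0 0 -1.08 | -0.001 0.1615 0.004 0 0 -1.26 | -0.001 0.1615 0.004 0 0 -1.44 | -0.001 0.1615 0.004 0 0 -1.562 | -0.001 0.1615 0.004 0 0 -1.562 | -0.001 0.1615 0.004 0 0 -1.562"
}}

```text
clock: 7.55
tool_pos: [0.5363, 0.426, 0.1554]
tool_rot: [0.897, -3.009, 0.001]
contact_force: [-0.8, -0.3, -0.3]
finger_gap: 0.0349
finger_force: 0.0
```

```bash
python3 - <<'E'
from h import *
from meas import rect
d=snap("wrist","w4")
uv=pixels(d,np.ones((480,640),bool)); P=depth(d,uv)
for c in((.5385,.4272),(.4703,.3825)):
    k=(np.hypot(P[:,0]-c[0],P[:,1]-c[1])<.04)&(P[:,2]>.103)&(P[:,2]<.12)
    print(k.sum(),rect(P[k]),np.median(P[k,2]),uv[k].mean(0))
E
python3 go.py .5385 .4272 .1005 213.3
```

```text
723 ([538.2, 427.5, 25.6, 9.0], 27.7) 0.11103794327211566 [323.11479945 266.15629322]
2598 ([470.0, 382.7, 59.4, 11.5], 33.4) 0.10948376620660748 [323.0200154  113.09853734]
row [-0.0024, -0.0002, 0.0553] [-0.0, -0.001, -0.001] pos [0.5364 0.4261 0.1558] yaw -146.78 q [ 0.59  0.24  1.62 -0.    1.28 -1.56] t 7.6
```

Emit:
{"method": "inch_along", "body": {
  "deltas": "-0.002 0 0.03 0 0 0.095 | -0.0024 0 0.055 0 0 0.095 | -0.0024 0 0.055 0 0 0.095 | -0.0024 0 0.055 0 0 0.095"
}}

```text
clock: 8.1
tool_pos: [0.5392, 0.428, 0.1026]
tool_rot: [-0.755, 3.048, 0.001]
contact_force: [0.0, 0.2, 0.1]
finger_gap: 0.0346
finger_force: 0.0
```

Emit:
{"method": "inch_along", "body": {
  "deltas": "0 0 0 0 0 0 | 0 0 0 0 0 0 | 0 0 0 0 0 0 | 0 0 0 0 0 0",
  "finger_gap": 0,
  "force": 20
}}

```text
clock: 8.6
tool_pos: [0.5391, 0.4276, 0.1023]
tool_rot: [-0.756, 3.049, -0.0]
contact_force: [0.7, -1.1, 1.1]
finger_gap: 0.009
finger_force: 20.0
```

```bash
python3 go.py .5385 .4272 .1005 123.3
```

```text
row [0.0007, -0.0001, 0.0018] [0.0, 0.001, 1.476] pos [0.5391 0.4276 0.1023] yaw -152.15 q [ 0.59  0.29  1.65 -0.    1.2  -1.46] t 8.6
```

Emit:
{"method": "inch_along", "body": {
  "deltas": "0 0 0 0 0 0.18 | 0 0 0 0 0 0.36 | 0 0 0 0 0 0.54 | 0 0 0 0 0 0.72 | 0 0 0 0 0 0.9 | 0 0 0 0 0 1.08 | 0 0 0 0 0 1.26 | 0 0 0 0 0 1.44 | 0 0 0 0 0 1.475 | 0 0 0 0 0 1.475 | 0 0 0 0 0 1.475"
}}

```text
clock: 9.98
tool_pos: [0.5393, 0.4285, 0.1023]
tool_rot: [1.489, 2.766, 0.004]
contact_force: [2.4, 5.5, 1.1]
finger_gap: 0.0087
finger_force: 20.0
```

Emit:
{"method": "inch_along", "body": {
  "deltas": "0 0 0 0 0 0 | 0 0 0 0 0 0 | 0 0 -0.03 0 0 0 | 0 0 -0.06 0 0 0 | 0 0 -0.06 0 0 0",
  "finger_gap": 0.035
}}

```text
clock: 10.6
tool_pos: [0.54, 0.4282, 0.1646]
tool_rot: [1.489, 2.763, 0.006]
contact_force: [-0.3, 0.2, 1.1]
finger_gap: 0.0351
finger_force: 0.0
```

```bash
python3 go.py .4702 .3826 .16 213.3
python3 - <<'E'
from h import *
from meas import rect
d=snap("wrist","w5")
uv=pixels(d,np.ones((480,640),bool)); P=depth(d,uv); k=(np.hypot(P[:,0]-.5385,P[:,1]-.4272)<.022)&(P[:,2]>.103)&(P[:,2]<.12)
print(k.sum(),rect(P[k]),np.median(P[k,2]),uv[k].mean(0))
E
```

```text
row [0.0003, -0.0834, 0.0042] [0.003, 0.004, -1.57] pos [0.54   0.4282 0.1646] yaw 123.35 q [ 0.59  0.24  1.61 -0.    1.29  0.01] t 10.6
685 ([538.1, 428.3, 25.7, 8.8], -56.6) 0.11102787561074223 [322.49635036 254.57810219]
```

Emit:
{"method": "inch_along", "body": {
  "deltas": "0 -0.02 0 0 0 -0.18 | 0 -0.04 0 0 0 -0.36 | 0 -0.06 0 0 0 -0.54 | 0 -0.0834 0 0 0 -0.72 | 0 -0.0834 0 0 0 -0.9 | 0 -0.0834 0.004 0 0 -1.08 | 0 -0.0834 0.004 0 0 -1.26 | 0 -0.0834 0.004 0 0 -1.44 | 0 -0.0834 0.004 0 0 -1.57 | 0 -0.0834 0.004 0 0 -1.57 | 0 -0.0834 0.004 0 0 -1.57"
}}

```text
clock: 12.02
tool_pos: [0.4685, 0.3814, 0.1563]
tool_rot: [0.897, -3.009, 0.001]
contact_force: [0.3, 0.0, -0.4]
finger_gap: 0.0348
finger_force: 0.0
```

```bash
python3 go.py .4702 .3826 .096 213.3
```

```text
row [-0.0022, 0.0001, 0.0603] [-0.0, -0.002, -0.002] pos [0.4685 0.3814 0.1563] yaw -146.81 q [ 0.59  0.07  1.81 -0.    1.27 -1.56] t 12.025
```

Emit:
{"method": "inch_along", "body": {
  "deltas": "-0.001 0 0.03 0 0 0 | -0.0022 0 0.06 0 0 0 | -0.0022 0 0.06 0 0 0 | -0.0022 0 0.06 0 0 0"
}}

```text
clock: 12.52
tool_pos: [0.4712, 0.3832, 0.0984]
tool_rot: [-0.899, 3.01, 0.0]
contact_force: [0.0, -0.3, -0.4]
finger_gap: 0.0353
finger_force: 0.0
```

Emit:
{"method": "inch_along", "body": {
  "deltas": "0 0 0 0 0 0 | 0 0 0 0 0 0 | 0 0 0 0 0 0 | 0 0 0 0 0 0",
  "finger_gap": 0,
  "force": 25
}}

```text
clock: 13.02
tool_pos: [0.4712, 0.3832, 0.0983]
tool_rot: [-0.9, 3.009, 0.0]
contact_force: [0.3, -0.2, 2.7]
finger_gap: 0.0118
finger_force: 25.0
```

Emit:
{"method": "inch_along", "body": {
  "deltas": "0 0 -0.01 0 0 0 | 0 0 -0.025 0 0 0 | 0 0 -0.04 0 0 0 | 0 0 -0.07 0 0 0 | 0 0 -0.1 0 0 0 | 0 0 -0.1 0 0 0"
}}

```text
clock: 13.78
tool_pos: [0.4727, 0.3843, 0.2021]
tool_rot: [-0.898, 3.003, 0.004]
contact_force: [0.6, 0.1, -1.3]
finger_gap: 0.0117
finger_force: 25.0
```

```bash
python3 go.py .5377 .2019 .16 184.9; python3 -c "
from h import *
snap('scene','s2')
d=snap('wrist','w6')"
```

```text
row [0.0461, -0.1881, 0.0417] [0.002, 0.007, 0.496] pos [0.4727 0.3843 0.2021] yaw -146.7 q [ 0.59  0.04  1.76  0.    1.33 -1.56] t 13.775
```

View pics/w6.png

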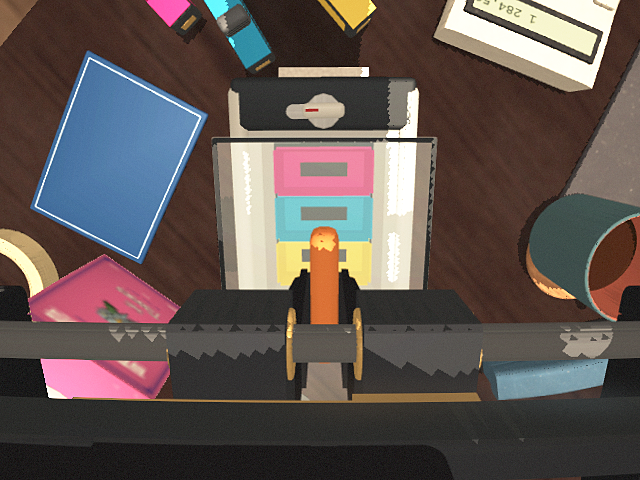

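The cover is lifted and level, with its grip intact at (323,270). I'll re-measure the mat from this view, then carry the cover over.

```bash
python3 - <<'E'
from h import *
from meas import rect
for n in("w1","w6"):
    d=dict(np.load(n+".npz")); m=max(blobs(d,"blue"),key=lambda x:x[1]); print(m[0],m[1],rect(plane(d,pixels(d,m[2]),.004)),np.median(depth(d,pixels(d,m[2]))[:,2]))
    print(two(dict(np.load("w1.npz")),[134.1,101.5],d,m[0]))
E
```

```text
[134.1 101.5] 10383 ([537.7, 201.9, 143.9, 104.1], 4.9) 0.004105896353019778
(array([0.46578404, 0.37437903, 0.44056935]), np.float64(0.0))
[110.8 160.6] 16800 ([537.7, 202.0, 144.1, 104.1], 4.8) 0.0041383642915023555
(array([ 0.55726023,  0.17356311, -0.05111934]), np.float64(0.00629397253776729))
```

Emit:
{"method": "inch_along", "body": {
  "deltas": "0.015 -0.06 0 0 0 0.12 | 0.03 -0.12 0 0 0 0.25 | 0.046 -0.188 0 0 0 0.38 | 0.046 -0.188 0 0 0 0.496 | 0.046 -0.188 0.04 0 0 0.496 | 0.046 -0.188 0.08 0 0 0.496 | 0.046 -0.188 0.08 0 0 0.496 | 0.046 -0.188 0.08 0 0 0.496"
}}

```text
clock: 14.88
tool_pos: [0.5359, 0.2008, 0.118]
tool_rot: [-0.134, 3.139, -0.0]
contact_force: [-0.4, 0.4, 0.2]
finger_gap: 0.012
finger_force: 25.0
```

```bash
python3 go.py .5385 .2025 .012 184.9
```

```text
row [-0.0028, 0.0015, 0.106] [-0.0, 0.0, -0.0] pos [0.5359 0.2008 0.118 ] yaw -175.11 q [ 0.26  0.03  1.91 -0.    1.19 -1.39] t 14.875
```

Emit:
{"method": "inch_along", "body": {
  "deltas": "-0.002 0.001 0.04 0 0 0 | -0.0028 0.0015 0.075 0 0 0 | -0.0028 0.0015 0.09 0 0 0 | -0.0028 0.0015 0.1 0 0 0 | -0.0028 0.0015 0.102 0 0 0 | -0.0028 0.0015 0.102 0 0 0 | -0.0028 0.0015 0.102 0 0 0"
}}

```text
clock: 15.75
tool_pos: [0.5392, 0.2026, 0.0168]
tool_rot: [-0.134, 3.137, 0.001]
contact_force: [-0.7, 0.3, -1.7]
finger_gap: 0.0115
finger_force: 25.0
```

```bash
python3 go.py .5385 .2025 .0143 184.9
```

```text
row [0.0007, -0.0001, 0.0025] [0.0, 0.002, -0.0] pos [0.5392 0.2026 0.0168] yaw -175.12 q [ 0.27  0.17  1.96 -0.    1.01 -1.39] t 15.75
```

Emit:
{"method": "inch_along", "body": {
  "deltas": "0 0 0.0025 0 0 0 | 0 0 0.0025 0 0 0 | 0 0 0.0025 0 0 0"
}}

```text
clock: 16.12
tool_pos: [0.5391, 0.2026, 0.0142]
tool_rot: [-0.134, 3.137, 0.0]
contact_force: [-0.8, -0.9, 6.1]
finger_gap: 0.0117
finger_force: 25.0
```

Emit:
{"method": "inch_along", "body": {
  "deltas": "0 0 0 0 0 0 | 0 0 0 0 0 0 | 0 0 -0.03 0 0 0 | 0 0 -0.07 0 0 0 | 0 0 -0.12 0 0 0 | 0 0 -0.18 0 0 0 | 0 0 -0.2 0 0 0",
  "finger_gap": 0.035
}}

```text
clock: 17.0
tool_pos: [0.5403, 0.2029, 0.2179]
tool_rot: [-0.134, 3.132, 0.003]
contact_force: [-0.4, 0.1, -0.2]
finger_gap: 0.0348
finger_force: 0.0
```

```bash
python3 - <<'E'
from h import *
from meas import rect
d=snap("wrist","w7")
uv=pixels(d,np.ones((480,640),bool)); P=depth(d,uv)
k=(np.hypot(P[:,0]-.538,P[:,1]-.202)<.045)&(P[:,2]>.018)&(P[:,2]<.035)
print(k.sum(),rect(P[k]),np.median(P[k,2]),uv[k].mean(0))
E
```

```text
834 ([537.3, 202.1, 59.6, 11.1], 5.0) 0.02542190572841868 [322.98920863 206.47721823]
```

View pics/w7.png

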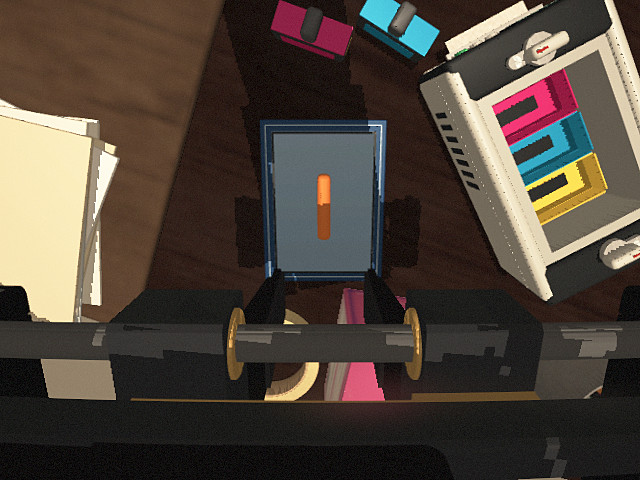

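The cover lies square inside the mat's border, its bar centred near (323,206). The bays are now open. First I'll locate the cartridges from w2 and plan a view over the printer.

```bash
cat > cart.py <<'E'
from h import *
from meas import rect
def carts(d):
    uv=pixels(d,np.ones((480,640),bool)); P=depth(d,uv); H=hsv(d)
    A=dict(y=(.318,.298),c=(.385,.251),m=(.392,.183))
    for n,c in A.items():
        k=np.hypot(P[:,0]-c[0],P[:,1]-c[1])<.045
        t=k&(P[:,2]>.055)&(P[:,2]<.068); b=k&(P[:,2]>.038)&(P[:,2]<.05)
        if t.sum()>50: print(n,"tab",rect(P[t]),np.median(P[t,2]).round(4),"top",rect(P[b]),np.median(P[b,2]).round(4),uv[t].mean(0).round(0))
if __name__=="__main__":
    for n in("w2","w3","w7"): print(n); carts(dict(np.load(n+".npz")))
E
python3 cart.py; python3 go.py .515 .41 .27 213.3
```

```text
w2
y tab ([320.7, 295.7, 22.0, 12.7], -14.8) 0.0616 top ([320.7, 296.0, 62.2, 24.3], 75.1) 0.0447 [339.  95.]
c tab ([394.4, 264.4, 54.9, 22.9], 53.8) 0.0616 top ([395.3, 249.2, 84.8, 47.4], 65.8) 0.0446 [233. 141.]
m tab ([392.5, 181.5, 22.3, 13.1], -14.4) 0.0614 top ([392.1, 188.5, 78.1, 40.5], -86.1) 0.0446 [138.  93.]
w3
y tab ([320.5, 296.5, 21.9, 12.8], -15.8) 0.0614 top ([320.7, 296.9, 62.2, 23.9], 75.1) 0.0445 [191. 220.]
w7
c tab ([396.1, 262.8, 55.0, 22.0], 49.4) 0.0615 top ([391.8, 250.2, 86.3, 42.3], 74.6) 0.0445 [405.  22.]
m tab ([393.0, 181.0, 21.6, 12.8], -14.6) 0.0615 top ([392.0, 188.3, 79.1, 41.0], -84.6) 0.0446 [311.  23.]
row [0.0075, 0.2085, -0.0509] [-0.001, 0.008, -0.496] pos [0.5406 0.203  0.2188] yaw -175.12 q [ 0.27 -0.04  1.82 -0.    1.36 -1.39] t 17.05
```

Emit:
{"method": "inch_along", "body": {
  "deltas": "0 0.05 -0.02 0 0 -0.12 | 0.003 0.1 -0.04 0 0 -0.25 | 0.005 0.15 -0.05 0 0 -0.37 | 0.0075 0.208 -0.05 0 0 -0.496 | 0.0075 0.208 -0.05 0 0 -0.496 | 0.0075 0.208 -0.05 0 0 -0.496"
}}

```text
clock: 17.8
tool_pos: [0.5125, 0.4085, 0.2605]
tool_rot: [0.899, -3.006, 0.003]
contact_force: [0.4, 0.4, 0.3]
finger_gap: 0.0353
finger_force: 0.0
```

```bash
python3 - <<'E'
from h import *
from meas import rect
d=snap("wrist","w8")
for n in("w8","w7"):
    d=dict(np.load(n+".npz"));H=hsv(d);uv=pixels(d,np.ones((480,640),bool));P=depth(d,uv);h=H.reshape(-1,3)
    c=np.array([.4702,.3826]);a=np.deg2rad(33.3);ex=np.array([np.cos(a),np.sin(a)]);ey=np.array([-ex[1],ex[0]])
    L=(P[:,:2]-c)
    lx=L@ex;ly=L@ey;ins=(abs(lx)<.062)&(abs(ly)<.044)&(P[:,2]<.07)
    for col,(lo,hi) in dict(magenta=(158,176),cyan=(92,106),yellow=(20,34)).items():
        k=ins&(h[:,0]>=lo)&(h[:,0]<=hi)&(h[:,1]>100)
        r=k&(P[:,2]>.041)&(P[:,2]<.048)
        print(n,col,k.sum(),r.sum(),"z",np.percentile(P[k,2],[2,50,98]).round(4),"local rim",np.percentile(lx[r],[1,99]).round(4),np.percentile(ly[r],[1,99]).round(4),rect(P[r]))
E
```

```text
w8 magenta 3270 657 z [0.0196 0.0222 0.0453] local rim [-0.0572 -0.0192] [-0.0391  0.0393] ([438.2, 361.6, 78.7, 38.2], -56.6)
w8 cyan 2403 564 z [0.0198 0.0325 0.0454] local rim [-0.0184  0.0186] [-0.039   0.0392] ([470.3, 382.8, 78.5, 37.0], -56.6)
w8 yellow 2327 496 z [0.0197 0.0307 0.0453] local rim [0.0193 0.057 ] [-0.0387  0.0393] ([502.3, 403.9, 78.3, 37.8], -55.9)
w7 magenta 2969 466 z [0.0199 0.0252 0.0449] local rim [-0.0545 -0.0191] [-0.0236  0.0402] ([434.9, 368.9, 65.1, 36.6], -56.1)
w7 cyan 2825 519 z [0.02   0.0277 0.045 ] local rim [-0.0187  0.0186] [-0.0234  0.0403] ([465.7, 389.4, 66.6, 37.7], -56.3)
w7 yellow 2520 522 z [0.02   0.0319 0.0452] local rim [0.0188 0.0577] [-0.0234  0.0398] ([498.1, 410.0, 65.5, 39.6], -56.3)
```

View pics/w8.png

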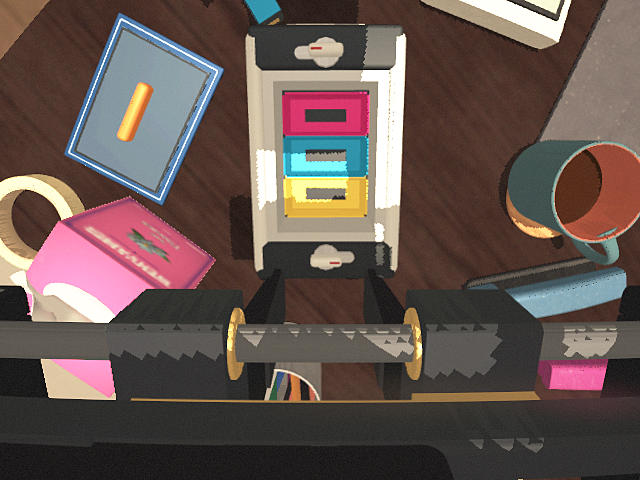

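The bays are clear: magenta (326,113), cyan (326,156), yellow (326,195). Rim z is 0.045, pocket floor about 0.02, and the pitch 38 mm, all matching the text. The cover stays on the mat. Yellow goes first.

```bash
python3 go.py .3206 .2961 .11 165
```

```text
row [0.2217, 0.0119, 0.1518] [-0.002, -0.003, 0.842] pos [0.5129 0.408  0.2611] yaw -146.75 q [ 0.59  0.11  1.58 -0.    1.45 -1.56] t 17.85
```

Emit:
{"method": "inch_along", "body": {
  "deltas": "0.05 0.003 0.01 0 0 0.18 | 0.1 0.006 0.02 0 0 0.36 | 0.16 0.009 0.04 0 0 0.54 | 0.222 0.012 0.1 0 0 0.7 | 0.222 0.012 0.15 0 0 0.842 | 0.222 0.012 0.15 0 0 0.842 | 0.222 0.012 0.15 0 0 0.842 | 0.222 0.012 0.15 0 0 0.842",
  "finger_gap": 0.045
}}

```text
clock: 18.85
tool_pos: [0.3237, 0.2986, 0.1165]
tool_rot: [0.407, 3.111, 0.006]
contact_force: [0.3, -0.5, -0.5]
finger_gap: 0.0449
finger_force: 0.0
```

```bash
python3 go.py .3206 .2961 .049 165;  python3 - <<'E'
from cart import *
carts(snap("wrist","w9"))
E
```

```text
row [0.0026, -0.0035, 0.0674] [0.004, 0.003, 0.001] pos [0.3237 0.2986 0.1165] yaw 165.08 q [ 0.62 -0.28  2.2  -0.    1.22 -0.69] t 18.85
y tab ([319.6, 296.0, 21.4, 12.1], -13.5) 0.0616 top ([319.7, 296.3, 61.6, 23.9], 76.0) 0.0446 [318. 251.]
c tab ([398.1, 264.0, 54.3, 20.5], 61.0) 0.0618 top ([404.8, 268.9, 42.2, 16.8], 72.7) 0.0446 [297. 378.]
```

Emit:
{"method": "inch_along", "body": {
  "deltas": "0.003 -0.0035 0.03 0 0 0 | 0.003 -0.0035 0.055 0 0 0 | 0.003 -0.0035 0.067 0 0 0 | 0.003 -0.0035 0.067 0 0 0 | 0.003 -0.0035 0.067 0 0 0"
}}

```text
clock: 19.52
tool_pos: [0.3183, 0.2953, 0.0476]
tool_rot: [0.408, 3.113, 0.002]
contact_force: [0.2, -0.3, 0.7]
finger_gap: 0.045
finger_force: 0.0
```

Emit:
{"method": "inch_along", "body": {
  "deltas": "0 0 0 0 0 0 | 0 0 0 0 0 0 | 0 0 0 0 0 0 | 0 0 0 0 0 0",
  "finger_gap": 0,
  "force": 20
}}

```text
clock: 20.02
tool_pos: [0.3173, 0.2946, 0.0462]
tool_rot: [0.408, 3.115, 0.0]
contact_force: [0.0, -0.5, -1.2]
finger_gap: 0.0119
finger_force: 20.0
```

```bash
python3 go.py .3206 .2961 .0485 165
```

```text
row [-0.0028, 0.0023, -0.0023] [0.0, 0.0, 0.001] pos [0.3173 0.2946 0.0462] yaw 165.06 q [ 0.62 -0.2   2.27  0.    1.08 -0.69] t 20.025
```

Emit:
{"method": "inch_along", "body": {
  "deltas": "0 0 -0.02 0 0 0 | 0 0 -0.06 0 0 0 | 0 0 -0.11 0 0 0 | 0 0 -0.15 0 0 0 | 0 0 -0.15 0 0 0"
}}

```text
clock: 20.65
tool_pos: [0.319, 0.2958, 0.2002]
tool_rot: [0.408, 3.109, 0.008]
contact_force: [0.3, -0.6, -0.8]
finger_gap: 0.0121
finger_force: 20.0
```

```bash
python3 go.py .502 .4036 .2 213.3; python3 - <<'E'
from h import *
from meas import rect
d=snap("wrist","w10")
m=max(blobs(d,"yellow"),key=lambda x:x[1]);s=manip.get_state()
P=depth(d,pixels(d,m[2]));print(m[0],m[1],rect(P),np.median(P[:,2]),s["tool_pos"])
E
```

```text
row [-0.149, 0.1513, 0.0019] [0.004, 0.007, -0.842] pos [0.319  0.2958 0.2002] yaw 165.06 q [ 0.62 -0.38  2.13 -0.    1.38 -0.69] t 20.65
[487.2 368.8] 175 ([510.0, 411.4, 29.7, 8.9], -56.4) 0.021323363513549576 [0.31786881 0.29498209 0.19748766]
```

View pics/w10.png

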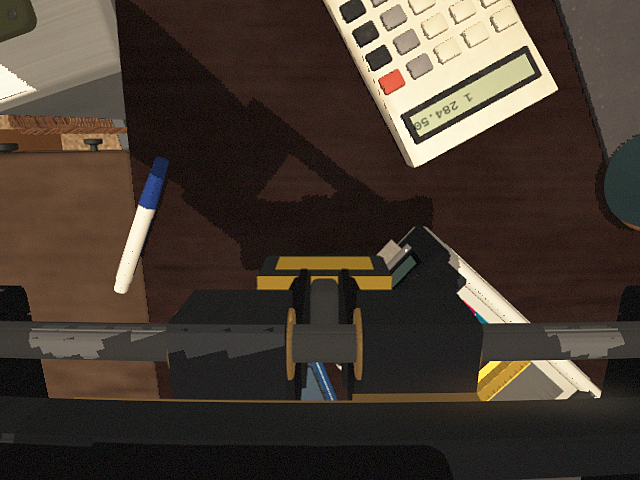

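Yellow is held level (about (325,270)). I'll carry it to above its bay.

Emit:
{"method": "inch_along", "body": {
  "deltas": "-0.035 0.035 0 0 0 -0.18 | -0.075 0.075 0 0 0 -0.36 | -0.115 0.115 0 0 0 -0.54 | -0.149 0.151 0 0 0 -0.7 | -0.149 0.151 0 0 0 -0.842 | -0.149 0.151 0 0 0 -0.842 | -0.149 0.151 0 0 0 -0.842 | -0.149 0.151 0 0 0 -0.842"
}}

```text
clock: 21.7
tool_pos: [0.4996, 0.4017, 0.196]
tool_rot: [0.899, -3.01, 0.0]
contact_force: [1.1, -0.4, -0.7]
finger_gap: 0.012
finger_force: 20.0
```

```bash
python3 go.py .5 .4022 .1 213.3
```

```text
row [-0.0007, 0.0002, 0.096] [-0.0, -0.0, -0.001] pos [0.4996 0.4017 0.196 ] yaw -146.75 q [ 0.59  0.12  1.69  0.    1.34 -1.56] t 21.7
```

Emit:
{"method": "inch_along", "body": {
  "deltas": "-0.0005 0 0.05 0 0 0 | -0.0005 0 0.092 0 0 0 | -0.0005 0 0.092 0 0 0 | -0.0005 0 0.092 0 0 0 | -0.0005 0 0.092 0 0 0"
}}

```text
clock: 22.32
tool_pos: [0.5021, 0.4033, 0.1074]
tool_rot: [-0.899, 3.005, 0.002]
contact_force: [-0.8, -0.8, -0.8]
finger_gap: 0.0116
finger_force: 20.0
```

```bash
python3 go.py .5 .4022 .068 213.3
```

```text
row [0.0025, 0.0002, 0.0394] [0.0, 0.005, -0.0] pos [0.5021 0.4033 0.1074] yaw -146.71 q [ 0.59  0.19  1.76 -0.    1.18 -1.56] t 22.325
```

Emit:
{"method": "inch_along", "body": {
  "deltas": "0.002 0 0.015 0 0 0 | 0.002 0 0.025 0 0 0 | 0.002 0 0.035 0 0 0 | 0.002 0 0.0395 0 0 0 | 0.002 0 0.0395 0 0 0 | 0.002 0 0.0395 0 0 0"
}}

```text
clock: 23.08
tool_pos: [0.4996, 0.4018, 0.0666]
tool_rot: [-0.9, 3.009, 0.001]
contact_force: [-2.0, -1.6, 8.8]
finger_gap: 0.012
finger_force: 20.0
```

```bash
python3 go.py .5 .4022 .067 213.3
```

```text
row [-0.0006, 0.0001, -0.0004] [0.0, 0.001, 0.0] pos [0.4996 0.4018 0.0666] yaw -146.7 q [ 0.59  0.23  1.79  0.    1.12 -1.56] t 23.075
```

Contact at the expected seat height. I'll release, rise and check.

Emit:
{"method": "inch_along", "body": {
  "deltas": "0 0 0 0 0 0 | 0 0 0 0 0 0 | 0 0 -0.02 0 0 0 | 0 0 -0.06 0 0 0 | 0 0 -0.11 0 0 0 | 0 0 -0.15 0 0 0 | 0 0 -0.15 0 0 0",
  "finger_gap": 0.035
}}

```text
clock: 23.95
tool_pos: [0.5008, 0.4025, 0.2205]
tool_rot: [-0.898, 3.002, 0.004]
contact_force: [-0.3, 0.4, -0.3]
finger_gap: 0.0351
finger_force: 0.0
```

```bash
cat > seat.py <<'E'
from h import *
from meas import rect
def seat(d):
    uv=pixels(d,np.ones((480,640),bool));P=depth(d,uv)
    for n,c in dict(m=(.4385,.3617),c=(.4702,.3827),y=(.502,.4036)).items():
        k=(np.hypot(P[:,0]-c[0],P[:,1]-c[1])<.016)&(P[:,2]>.072)&(P[:,2]<.095)
        if k.sum()>80: print(n,"tab",k.sum(),rect(P[k]),np.median(P[k,2]).round(4),"err mm",((np.array(rect(P[k])[0][:2])/1000-c)*1000).round(1))
E
python3 - <<'E'
from seat import *
from cart import carts
d=snap("wrist","w11"); seat(d); carts(d)
E
python3 go.py .383 .252 .13 165
```

```text
y tab 450 ([500.5, 402.6, 21.8, 11.8], 33.5) 0.0825 err mm [-1.5 -1. ]
row [0.18, -0.0611, 0.0865] [0.002, 0.004, 0.843] pos [0.4996 0.4017 0.2173] yaw -146.7 q [ 0.59  0.1   1.67  0.    1.37 -1.56] t 24.0
```

```bash
python3 - <<'E'
from h import *
from meas import rect
for n in("w2","w7"):
    d=dict(np.load(n+".npz"));uv=pixels(d,np.ones((480,640),bool));P=depth(d,uv)
    for r in(.02,.033):
      for nm,c in dict(c=(.383,.252),m=(.3925,.1813)).items():
        k=(np.hypot(P[:,0]-c[0],P[:,1]-c[1])<r)
        t=k&(P[:,2]>.055)&(P[:,2]<.068);b=k&(P[:,2]>.038)&(P[:,2]<.05)
        print(n,nm,r,t.sum(),rect(P[t]),rect(P[b]))
E
```

```text
w2 c 0.02 616 ([382.6, 248.4, 22.2, 12.9], -25.4) ([384.0, 251.5, 39.7, 24.7], 64.2)
w2 m 0.02 666 ([392.5, 181.5, 22.3, 13.1], -14.4) ([392.3, 181.4, 39.8, 23.9], 75.5)
w2 c 0.033 616 ([382.6, 248.4, 22.2, 12.9], -25.4) ([382.8, 249.1, 60.4, 24.7], 64.2)
w2 m 0.033 666 ([392.5, 181.5, 22.3, 13.1], -14.4) ([392.3, 181.6, 62.2, 24.0], 75.7)
w7 c 0.02 541 ([383.2, 248.1, 22.1, 12.8], -27.0) ([384.6, 251.3, 39.7, 23.8], 64.6)
w7 m 0.02 540 ([393.0, 181.0, 21.6, 12.8], -14.6) ([392.9, 181.3, 39.7, 24.5], 75.1)
w7 c 0.033 541 ([383.2, 248.1, 22.1, 12.8], -27.0) ([383.5, 249.0, 60.9, 23.8], 64.2)
w7 m 0.033 540 ([393.0, 181.0, 21.6, 12.8], -14.6) ([392.8, 180.6, 62.2, 24.5], 75.4)
```

```bash
python3 go.py .383 .2484 .13 154.2
```

```text
row [0.182, -0.0641, 0.0865] [0.002, 0.004, 1.032] pos [0.4996 0.4017 0.2173] yaw -146.7 q [ 0.59  0.1   1.67  0.    1.37 -1.56] t 24.0
```

Emit:
{"method": "inch_along", "body": {
  "deltas": "0.04 -0.014 0 0 0 0.18 | 0.08 -0.028 0 0 0 0.36 | 0.13 -0.045 0.01 0 0 0.54 | 0.182 -0.064 0.03 0 0 0.72 | 0.182 -0.064 0.07 0 0 0.9 | 0.182 -0.064 0.0865 0 0 1.032 | 0.182 -0.064 0.0865 0 0 1.032 | 0.182 -0.064 0.0865 0 0 1.032 | 0.182 -0.064 0.0865 0 0 1.032",
  "finger_gap": 0.045
}}

```text
clock: 25.12
tool_pos: [0.3825, 0.2481, 0.129]
tool_rot: [0.7, 3.062, 0.001]
contact_force: [-0.5, -0.2, 0.5]
finger_gap: 0.0451
finger_force: 0.0
```

```bash
python3 go.py .383 .2484 .047 154.2;  python3 - <<'E'
from cart import *
d=snap("wrist","w12");uv=pixels(d,np.ones((480,640),bool));P=depth(d,uv)
k=(np.hypot(P[:,0]-.383,P[:,1]-.2484)<.02)&(P[:,2]>.055)&(P[:,2]<.068);print(k.sum(),rect(P[k]))
E
python3 go.py .383 .2484 .047 154.2
```

```text
row [-0.0003, 0.0004, 0.082] [0.001, 0.001, 0.001] pos [0.3825 0.2481 0.129 ] yaw 154.24 q [ 0.46 -0.25  2.16 -0.    1.24 -0.66] t 25.125
686 ([381.8, 248.4, 21.2, 11.7], -26.1)
row [-0.0003, 0.0004, 0.082] [0.001, 0.001, 0.0] pos [0.3825 0.2481 0.129 ] yaw 154.23 q [ 0.46 -0.25  2.16 -0.    1.24 -0.66] t 25.175
```

Emit:
{"method": "inch_along", "body": {
  "deltas": "0 0 0.03 0 0 0 | 0 0 0.06 0 0 0 | 0 0 0.082 0 0 0 | 0 0 0.082 0 0 0 | 0 0 0.082 0 0 0 | 0 0 0.082 0 0 0"
}}

```text
clock: 25.92
tool_pos: [0.3823, 0.248, 0.0469]
tool_rot: [0.702, 3.061, 0.001]
contact_force: [-0.6, -0.4, -0.3]
finger_gap: 0.0451
finger_force: 0.0
```

Emit:
{"method": "inch_along", "body": {
  "deltas": "0 0 0 0 0 0 | 0 0 0 0 0 0 | 0 0 0 0 0 0 | 0 0 0 0 0 0",
  "finger_gap": 0,
  "force": 20
}}

```text
clock: 26.42
tool_pos: [0.3819, 0.2478, 0.0462]
tool_rot: [0.702, 3.062, 0.0]
contact_force: [0.2, 0.4, -1.1]
finger_gap: 0.0116
finger_force: 20.0
```

```bash
python3 go.py .3825 .2484 .0485 154.2
```

```text
row [-0.0002, 0.0008, -0.0023] [0.0, 0.0, -0.001] pos [0.3819 0.2478 0.0462] yaw 154.17 q [ 0.46 -0.14  2.22  0.    1.07 -0.66] t 26.425
```

Emit:
{"method": "inch_along", "body": {
  "deltas": "0 0 -0.02 0 0 0 | 0 0 -0.06 0 0 0 | 0 0 -0.11 0 0 0 | 0 0 -0.15 0 0 0 | 0 0 -0.15 0 0 0 | 0 0 -0.15 0 0 0"
}}

```text
clock: 27.18
tool_pos: [0.3812, 0.2474, 0.1948]
tool_rot: [-0.702, -3.061, 0.002]
contact_force: [0.1, -0.5, 0.6]
finger_gap: 0.012
finger_force: 20.0
```

```bash
python3 go.py .4702 .3827 .2 213.3
```

```text
row [-0.0211, 0.1605, -0.0055] [-0.001, -0.002, -1.032] pos [0.3812 0.2474 0.1948] yaw 154.17 q [ 0.46 -0.31  2.09 -0.    1.37 -0.66] t 27.175
```

Emit:
{"method": "inch_along", "body": {
  "deltas": "-0.003 0.03 -0.006 0 0 -0.18 | -0.008 0.065 -0.006 0 0 -0.36 | -0.014 0.11 -0.006 0 0 -0.54 | -0.021 0.1605 -0.006 0 0 -0.72 | -0.021 0.1605 -0.006 0 0 -0.9 | -0.021 0.1605 -0.006 0 0 -1.032 | -0.021 0.1605 -0.006 0 0 -1.032 | -0.021 0.1605 -0.006 0 0 -1.032"
}}

```text
clock: 28.18
tool_pos: [0.4701, 0.3826, 0.2005]
tool_rot: [0.896, -3.008, 0.001]
contact_force: [-0.5, -0.2, -0.5]
finger_gap: 0.012
finger_force: 20.0
```

Emit:
{"method": "inch_along", "body": {
  "deltas": "0 0 0.04 0 0 0 | 0 0 0.08 0 0 0 | 0 0 0.092 0 0 0 | 0 0 0.092 0 0 0 | 0 0 0.092 0 0 0 | 0 0 0.092 0 0 0"
}}

```text
clock: 28.92
tool_pos: [0.4718, 0.3838, 0.1123]
tool_rot: [-0.899, 3.007, 0.002]
contact_force: [-0.7, -0.5, -0.7]
finger_gap: 0.0119
finger_force: 20.0
```

```bash
python3 go.py .4702 .3827 .067 213.3
```

```text
row [0.0021, -0.0, 0.0453] [0.0, 0.003, -0.0] pos [0.4718 0.3838 0.1123] yaw -146.71 q [ 0.59  0.11  1.84 -0.    1.18 -1.56] t 28.925
```

Emit:
{"method": "inch_along", "body": {
  "deltas": "0.001 0 0.015 0 0 0 | 0.001 0 0.03 0 0 0 | 0.001 0 0.04 0 0 0 | 0.001 0 0.045 0 0 0 | 0.001 0 0.045 0 0 0 | 0.001 0 0.045 0 0 0 | 0.001 0 0.045 0 0 0"
}}

```text
clock: 29.8
tool_pos: [0.4704, 0.383, 0.0666]
tool_rot: [-0.9, 3.009, 0.001]
contact_force: [-2.7, -1.2, 6.8]
finger_gap: 0.0115
finger_force: 20.0
```

```bash
python3 go.py .4702 .3827 .067 213.3
```

```text
row [0.0003, -0.0002, -0.0004] [0.0, 0.001, 0.0] pos [0.4704 0.383  0.0666] yaw -146.7 q [ 0.59  0.16  1.87  0.    1.11 -1.56] t 29.8
```

Emit:
{"method": "inch_along", "body": {
  "deltas": "0 0 0 0 0 0 | 0 0 0 0 0 0 | 0 0 -0.02 0 0 0 | 0 0 -0.06 0 0 0 | 0 0 -0.11 0 0 0 | 0 0 -0.15 0 0 0 | 0 0 -0.15 0 0 0 | 0 0 -0.15 0 0 0",
  "finger_gap": 0.035
}}

```text
clock: 30.8
tool_pos: [0.4695, 0.3823, 0.2148]
tool_rot: [0.9, -3.009, 0.0]
contact_force: [-0.9, 0.1, -0.4]
finger_gap: 0.0351
finger_force: 0.0
```

```bash
python3 - <<'E'
from seat import *
seat(snap("wrist","w13"))
E
python3 go.py .3925 .1813 .13 165.3
```

```text
c tab 462 ([468.7, 382.1, 21.6, 11.6], 33.1) 0.0826 err mm [-1.5 -0.6]
y tab 452 ([500.2, 402.8, 22.0, 12.0], 33.3) 0.0825 err mm [-1.8 -0.8]
row [0.174, -0.1257, 0.0841] [-0.001, -0.002, 0.838] pos [0.4691 0.382  0.2137] yaw -146.7 q [ 0.59  0.03  1.75 -0.    1.36 -1.56] t 30.85
```

Cyan and yellow are seated (tab tops at 0.0825). Magenta next.

Emit:
{"method": "inch_along", "body": {
  "deltas": "0.04 -0.03 0 0 0 0.18 | 0.08 -0.06 0 0 0 0.36 | 0.125 -0.09 0.01 0 0 0.54 | 0.174 -0.126 0.03 0 0 0.72 | 0.174 -0.126 0.07 0 0 0.838 | 0.174 -0.126 0.084 0 0 0.838 | 0.174 -0.126 0.084 0 0 0.838 | 0.174 -0.126 0.084 0 0 0.838 | 0.174 -0.126 0.084 0 0 0.838",
  "finger_gap": 0.045
}}

```text
clock: 31.98
tool_pos: [0.3946, 0.1824, 0.1325]
tool_rot: [0.4, 3.114, 0.001]
contact_force: [-0.1, 1.0, -0.7]
finger_gap: 0.0449
finger_force: 0.0
```

```bash
python3 - <<'E'
from cart import *
d=snap("wrist","w14");uv=pixels(d,np.ones((480,640),bool));P=depth(d,uv)
k=(np.hypot(P[:,0]-.3925,P[:,1]-.1813)<.02)&(P[:,2]>.055)&(P[:,2]<.068);print(k.sum(),rect(P[k]))
E
python3 go.py .3925 .1813 .047 165.3
```

```text
677 ([391.9, 180.6, 21.4, 11.9], -14.5)
row [0.0018, -0.0015, 0.0853] [0.001, 0.001, 0.001] pos [0.3945 0.1823 0.1323] yaw 165.35 q [ 0.31 -0.31  2.2  -0.    1.26 -1.01] t 32.025
```

Emit:
{"method": "inch_along", "body": {
  "deltas": "0.001 -0.001 0.03 0 0 0 | 0.0015 -0.0015 0.06 0 0 0 | 0.0015 -0.0015 0.085 0 0 0 | 0.0015 -0.0015 0.085 0 0 0 | 0.0015 -0.0015 0.085 0 0 0 | 0.0015 -0.0015 0.085 0 0 0"
}}

```text
clock: 32.78
tool_pos: [0.3922, 0.1808, 0.0469]
tool_rot: [0.402, 3.115, 0.001]
contact_force: [-0.2, 0.2, 0.3]
finger_gap: 0.045
finger_force: 0.0
```

Emit:
{"method": "inch_along", "body": {
  "deltas": "0 0 0 0 0 0 | 0 0 0 0 0 0 | 0 0 0 0 0 0 | 0 0 0 0 0 0",
  "finger_gap": 0,
  "force": 20
}}

```text
clock: 33.28
tool_pos: [0.3918, 0.1806, 0.0462]
tool_rot: [0.402, 3.116, 0.0]
contact_force: [-1.0, -1.3, -0.1]
finger_gap: 0.0118
finger_force: 20.0
```

```bash
python3 go.py .3922 .181 .0485 165.3
```

```text
row [-0.0003, 0.0005, -0.0023] [0.0, 0.0, -0.0] pos [0.3918 0.1806 0.0462] yaw 165.28 q [ 0.31 -0.2   2.27  0.    1.08 -1.01] t 33.275
```

Emit:
{"method": "inch_along", "body": {
  "deltas": "0 0 -0.02 0 0 0 | 0 0 -0.06 0 0 0 | 0 0 -0.11 0 0 0 | 0 0 -0.15 0 0 0 | 0 0 -0.15 0 0 0 | 0 0 -0.15 0 0 0"
}}

```text
clock: 34.02
tool_pos: [0.3912, 0.1804, 0.195]
tool_rot: [-0.402, -3.114, 0.001]
contact_force: [-0.5, 0.6, -1.6]
finger_gap: 0.0117
finger_force: 20.0
```

```bash
python3 go.py .4392 .3622 .2 213.3
```

```text
row [-0.0002, 0.188, -0.0052] [-0.0, -0.002, -0.838] pos [0.3912 0.1804 0.195 ] yaw 165.29 q [ 0.31 -0.38  2.14 -0.    1.38 -1.01] t 34.025
```

Emit:
{"method": "inch_along", "body": {
  "deltas": "0 0.03 -0.005 0 0 -0.18 | 0 0.08 -0.005 0 0 -0.36 | 0 0.13 -0.005 0 0 -0.54 | 0 0.188 -0.005 0 0 -0.72 | 0 0.188 -0.005 0 0 -0.838 | 0 0.188 -0.005 0 0 -0.838 | 0 0.188 -0.005 0 0 -0.838 | 0 0.188 -0.005 0 0 -0.838"
}}

```text
clock: 35.02
tool_pos: [0.4394, 0.3618, 0.2009]
tool_rot: [0.898, -3.01, 0.0]
contact_force: [0.0, 0.0, 0.8]
finger_gap: 0.012
finger_force: 20.0
```

Emit:
{"method": "inch_along", "body": {
  "deltas": "0 0 0.04 0 0 0 | 0 0 0.08 0 0 0 | 0 0 0.092 0 0 0 | 0 0 0.092 0 0 0 | 0 0 0.092 0 0 0 | 0 0 0.092 0 0 0"
}}

```text
clock: 35.78
tool_pos: [0.4406, 0.3632, 0.1112]
tool_rot: [-0.899, 3.007, 0.002]
contact_force: [-0.1, 0.3, -1.1]
finger_gap: 0.012
finger_force: 20.0
```

```bash
python3 go.py .4392 .3622 .067 213.3
```

```text
row [0.0019, -0.0, 0.0442] [0.0, 0.003, -0.0] pos [0.4406 0.3632 0.1112] yaw -146.71 q [ 0.6   0.04  1.92  0.    1.18 -1.56] t 35.775
```

Emit:
{"method": "inch_along", "body": {
  "deltas": "0.0005 0 0.015 0 0 0 | 0.0005 0 0.03 0 0 0 | 0.0005 0 0.039 0 0 0 | 0.0005 0 0.044 0 0 0 | 0.0005 0 0.044 0 0 0 | 0.0005 0 0.044 0 0 0 | 0.0005 0 0.044 0 0 0"
}}

```text
clock: 36.65
tool_pos: [0.4397, 0.3627, 0.0666]
tool_rot: [-0.9, 3.009, 0.001]
contact_force: [-1.8, -1.2, 7.4]
finger_gap: 0.0118
finger_force: 20.0
```

```bash
python3 go.py .4392 .3622 .067 213.3
```

```text
row [0.0007, -0.0001, -0.0004] [0.0, 0.001, 0.0] pos [0.4397 0.3627 0.0666] yaw -146.7 q [ 0.6   0.09  1.95  0.    1.1  -1.56] t 36.65
```

Seated on contact. I'll release, rise and back off (tool -x is away from the robot) for a full final view.

Emit:
{"method": "inch_along", "body": {
  "deltas": "0 0 0 0 0 0 | 0 0 0 0 0 0 | 0 0 -0.02 0 0 0 | 0 0 -0.06 0 0 0 | 0 0 -0.12 0 0 0 | -0.04 0 -0.17 0 0 0 | -0.08 0 -0.19 0 0 0 | -0.08 0 -0.19 0 0 0 | -0.08 0 -0.19 0 0 0 | -0.08 0 -0.19 0 0 0",
  "finger_gap": 0.035
}}

```text
clock: 37.9
tool_pos: [0.5048, 0.4054, 0.2538]
tool_rot: [0.9, -3.007, 0.001]
contact_force: [0.8, 0.6, 0.6]
finger_gap: 0.035
finger_force: 0.0
```

```bash
python3 - <<'E'
from seat import *
d=snap("wrist","w15"); seat(d)
uv=pixels(d,np.ones((480,640),bool));P=depth(d,uv)
for n,c,lo,hi,r in(("bf",(.402,.3376),.103,.12,.022),("bb",(.5385,.4272),.103,.12,.022),("cover bar",(.5377,.202),.018,.035,.045)):
    k=(np.hypot(P[:,0]-c[0],P[:,1]-c[1])<r)&(P[:,2]>lo)&(P[:,2]<hi)
    print(n,k.sum(),rect(P[k]) if k.sum()>20 else "",np.median(P[k,2]))
E
```

```text
m tab 396 ([438.8, 362.7, 21.4, 11.5], 33.4) 0.0825 err mm [0.3 1. ]
c tab 373 ([468.8, 382.5, 21.6, 11.8], 33.0) 0.0825 err mm [-1.4 -0.2]
y tab 378 ([500.7, 402.4, 22.0, 12.1], 33.2) 0.0826 err mm [-1.3 -1.2]
bf 456 ([402.4, 337.9, 24.8, 8.3], -56.3) 0.11088460836611827
bb 395 ([538.1, 427.5, 25.4, 8.8], -56.4) 0.11085251513005145
cover bar 885 ([537.7, 203.6, 60.0, 12.4], 4.9) 0.025188289255883956
```

View pics/w15.png

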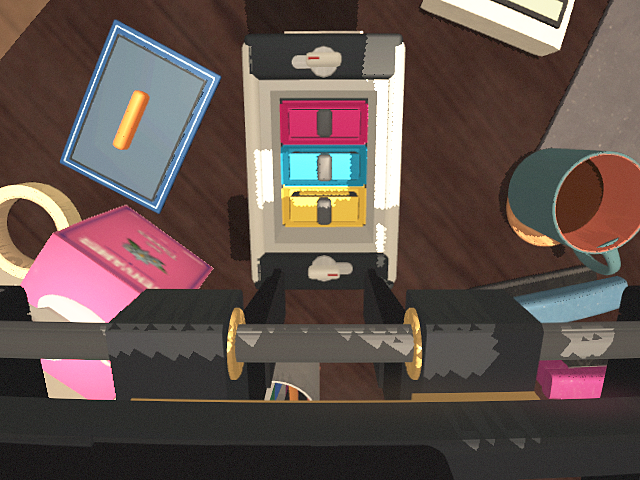

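All three cartridges sit in their own bays at (324,122), (324,165) and (324,209). Both buttons are aside at (318,60) and (328,268), and the cover is square on the mat at (132,120).

```bash
python3 -c "
from workcell import manip
print(manip.close_job())"
```

```text
the job is handed in; nothing more can be done
None
```

The job is handed in (no verdict came back): both buttons are turned aside, the cover lies flat and square on the mat, and all three cartridges measured fully seated in their own bays, each within 2 mm of centre, at about 38 s of the 115 s allowed.

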